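# Move the rinsed cartridge from the rinse stand into the water polisher

### The job

The resin cartridge on the steel rinse stand is rinsed and ready for use. Pinch its two blue side tabs together to free it, draw it out of the stand, and press it gently down into the empty bay of the white water polisher until it is fully home and both tabs have sprung back out and hold it there. Never tug at it, ram it or force it sideways: the plastic catches are delicate. Leave the other things on the bench where they are.

Things in the scene. Friction and masses are not known exactly. Their poses are not given: they have to be found in the camera images.
- cartridge: Resin cartridge: pale upright box 40 (x) by 45 (y, tabs pressed in) by 116 mm tall, dark foot and cap, about 0.16 kg, the same either way round. Origin: centre of its underside; z up. On its +y and -y sides two blue tabs, 20 mm wide, pivoted 10 mm above the underside, run up to 110 mm. Each has on its outer face a 3.5 mm hook, flat top 56 mm up, ramp below it.
- pinch_mid (a point): Point on the cartridge's axis 98 mm above its underside, midway between the ribbed finger pads of the tabs (84 to 110 mm up); axes as the cartridge's. Pinch here along y: the pads are 63 mm apart outside at rest, 45 mm with both tabs against the case, which then takes any ordinary grip. The cap's top is 18 mm higher, the socket rim 29 mm lower when seated.
- tab_a (a joint): Angle of the tab on the cartridge's +y side: 0 = fully out (hook under its catch when seated), 0.10 rad = pressed fully in. The hook is clear of the catch above about 0.075 rad. It takes about 2 N on the pad to start the tab moving and 5 N to press it fully in.
- tab_b (a joint): The same for the tab on the cartridge's -y side.
- rinse_stand: Fixed steel tray, 124 (x) by 112 (y) by 17 mm, with a grey plastic socket in its middle. Origin: centre of its underside on the bench; z up; y is the line on which its two catches face each other, and the cartridge's y lies along it.
- stand_catches: The two pale plastic ledges inside the rinse stand's socket, on its +y and -y walls, that hold the cartridge's hooks with 2 mm of vertical play. Origin and axes: those of stand_floor; inner edges 25.6 mm either side of the middle, undersides 57 mm and tops 64 mm above the origin. They break at about 20 N: do not pull against them or lean on them sideways.
- stand_floor (a point): Middle of the rinse stand's socket floor, 20 mm above the bench, where the cartridge's underside rests at the start; axes as the stand's. The funnel-shaped rim is 69 mm above this point, about 60 (x) by 67 (y) mm outside.
- polisher: Fixed white bench water polisher; base 176 (x) by 118 (y) mm, from 66 mm on the -x (bay) side of its origin to 110 mm on the +x side. Origin: on the bench under the middle of the bay; z up; y is the line on which the bay's catches face each other. From x = 37 mm on the case is 98 mm high, gauge and button up to 105 mm; a spout on its +y side. Bay and catches break at about 25 N.
- bay_floor (a point): Nominal middle of the bay's floor, 30 mm above the bench; rim 69 mm and catch undersides 57 mm above it. The dark insert screws up and down to suit the pipework: floor, rim and catches stand together up to 6 mm higher or lower than this, differently each time and not reported. A sprung valve stands 7 mm proud of the floor: 1 N at first touch, 3 N with the cartridge on the floor.
- bay_mouth (a point): Middle of the bay's rim, nominally (same 6 mm). The mouth is a 45 degree funnel, 5 mm wide all round, like the stand's. With both tabs pinched the hooks pass with 1.6 mm to spare either side, the foot with 1.5 mm. They come below the catches only in the last 2 mm above the true floor: press down onto the floor and hold it there until the tabs have swung out.
- oil_dropper: Small white oil dropper bottle, 27 mm wide, 74 mm tall, standing loose near the front edge. Origin: centre of its underside. A bystander.
- cup_b: Specimen cup with red cap, 52 mm wide, 64 mm tall, loose on the left end of the rack's tray. Origin: centre of its underside. A bystander.
- stain_bottle: Brown stain bottle with black cap, 45 mm wide, 90 mm tall, loose. Origin: centre of its underside. A bystander.
Not all that is in view belongs to the job. Leave any green or orange look-alike of the cartridge alone.

How it is judged:
By the outcome, as a careful person would: the job done as asked, in the order asked, and still so for the second after the job is handed in, with the robot touching nothing.
It also fails if it takes over 45 s, if anything falls off the work surface, if the arm or the gripper's body presses on something with over 40 N, if the wrist force passes 120 N, or if a joint passes its speed limit or range.

### The arm

A 6-joint arm with a two-finger parallel gripper is mounted at the origin on a cart in front of the work surface, level with it; the furniture and walls round the work are solid. World frame = base frame: x ahead of the robot, y to its left, z up, the work surface at z = 0. Lengths are in m, angles in rad, forces in N, time in s.
With the tool pointing down it reaches from about 0.325 to 0.75 m from the base axis. Payload 7.6 kg.
Tool frame: the origin (TCP) lies midway between the tips of the shut fingers; the grasp point (between the pads) lies 19 mm behind it; z points along the fingers, y is the direction in which the jaws open and shut (so a half turn about z gives the same grasp; the last joint's range is limited). The gripper opens to 85 mm and grips with 20 to 120 N. Pads are 22 mm wide; open, the fingers measure 114 mm over their backs; the gripper's body (76 mm by 85 mm) begins 54 mm behind the grasp point. The pads swing forward as they close: fully open they stand 13 mm farther back than shut.
Start: joints at [-0.07, 0.052, 1.401, -0, 1.689, -0.07], TCP at [0.525, 0, 0.231] pointing down, gripper open.
Joint ranges: [-2.9, 2.9], [-0.91, 2.17], [0.12, 2.37], [-1.06, 4.2], [0.26, 2.73], [-2.93, 2.93]. Speed limits (rad/s): [2.57, 2.57, 3.01, 3.14, 3.14, 3.14].

### API

Orientations are given as a 3x3 rotation matrix whose columns are the frame's x, y, z axes.
In Python, from bench import arm, vision, sign_off gives the robot as it stands.
- The arm moves only by the shell command python3 -m inch 'ROWS' [OPENING] [FORCE]. ROWS is JSON, one flat list of numbers, 4 for each row, row after row: the shift along the tool's x, y, z in m, then the turn about the tool's z in degrees. In form: [x, y, z, turn, x, y, z, turn, ...]. A call has 1 to 10 rows; each row shifts and turns the commanded pose from where the row before left it, along the tool's axes as they then stand; what a row does not reach is not made up. A row lasts 1/12 s, in which the tool goes at most 41.7 mm and 7.16 degrees, less where a joint would pass 70% of its speed; a pose out of reach is approached as far as the arm can. A call is refused whole if a number of a shift passes 0.0417 or a number of a turn 7.16, either way. A call with a gripper value outside its range is refused whole. OPENING is the opening in per cent of the stroke, from 0 (shut) to 100 (fully open), set as the call begins (- or left out, the last holds). The fingers move at their own pace and stop on an object; FORCE is the grip in N (left out, the last holds). Time passes only in rows, so rows that do not move let the fingers close. It gives the time, the measured TCP pose, the force and the opening at its end, in the units of the state.
- arm.get_state(): the state, without advancing time (a new reading comes with each control period).
- vision.get_image(name): name is "scene" or "side" or "wrist"; returns a dict with "img" (420x560x3 uint8, red, green, blue), "depth" (420x560 float32, m along the optical axis (not along the pixel's ray), 0 where there is no reading), "fovy" (degrees; the focal length in pixels is half the picture's height over the tangent of half this angle, whatever the lens; pixels are square), "cx", "cy" (the principal point, pixels), "rvec" (rotation vector, rad) and "tvec" (3), from world to camera coordinates, as OpenCV has them; the wrist camera has in their place "mount" (4x4, takes a point from camera to tool coordinates, whose origin is the TCP and whose axes are the flange's). Camera axes: x right, y down, z forward; pixel columns grow to the right and rows downward; lengths in m; the calibration is good to about 2 mm. A picture is of the moment at which its call begins: read the wrist's pose just before it.
- sign_off(): hands the job in, once; it reports no verdict.
The state is a dict: "time_s": time; "q": joint angles; "qd": joint speeds; "joint_torque": joint torques, N m; "tcp_pos": TCP position; "orientation": TCP orientation; "ft_force": force on the tool from outside, world axes, zero at the start; "moment": the same for the moment, N m; "opening": finger opening in m.
Only numpy, scipy, OpenCV 4.12 (cv2) and the standard library are available. Lean on these libraries where they do the work, as an engineer would, in place of code of your own. Each camera call takes 0.05 s, during which the arm holds its last target. There are 200 camera calls.

## Working session

There is one attempt and no reset: what is moved stays moved. The work goes in short steps, Python scripts to look and compute and a shell command to move; the robot and the scene stay as the last step left them, time stands still between calls to the robot, and variables do not carry over. Pictures are saved under pics/ and viewed, about 8 in all and at most 12, crops included, and the job is handed in when it is done.

```bash
ls; mkdir -p pics; cat > h.py <<'E'
import numpy as np, cv2
from bench import arm, vision
def cam(name):
    s=arm.get_state(); d=vision.get_image(name)
    f=210/np.tan(np.radians(d['fovy'])/2); K=np.array([[f,0,d['cx']],[0,f,d['cy']],[0,0,1]])
    if 'mount' in d:
        T=np.eye(4);T[:3,:3]=np.array(s['orientation']).reshape(3,3);T[:3,3]=s['tcp_pos'];M=T@np.array(d['mount'])
    else:
        R=cv2.Rodrigues(np.array(d['rvec'],float))[0];M=np.eye(4);M[:3,:3]=R.T;M[:3,3]=-R.T@np.array(d['tvec'],float).ravel()
    return dict(img=d['img'],dep=d['depth'],K=K,M=M)
def ray(c,u,v):
    d=c['M'][:3,:3]@np.linalg.inv(c['K'])@[u,v,1]; return c['M'][:3,3],d
def onz(c,u,v,z):
    o,d=ray(c,u,v); return o+d*(z-o[2])/d[2]
def pts(c):
    v,u=np.mgrid[:420,:560]; z=c['dep']
    p=np.stack([u,v,np.ones_like(u)],-1)@np.linalg.inv(c['K']).T*z[...,None]
    return p@c['M'][:3,:3].T+c['M'][:3,3]
def save(n,img,s=1): cv2.imwrite('pics/'+n,cv2.resize(img[...,::-1],None,fx=s,fy=s,interpolation=cv2.INTER_CUBIC))
E
python3 - <<'E'
from h import *
import pickle
print(arm.get_state())
cs={n:cam(n) for n in('scene','side','wrist')}
pickle.dump(cs,open('c0.pkl','wb'))
for n in cs: print(n,cs[n]['M'].round(3).tolist(), (cs[n]['dep']>0).mean())
save('a.png',np.hstack([cs['scene']['img'],cs['side']['img']]),0.71)
save('scene.png',cs['scene']['img'],1.4); save('side.png',cs['side']['img'],1.4); save('wrist.png',cs['wrist']['img'],1)
E
```

```text
pics
{'time_s': 0.0, 'q': array([-7.03098262e-02,  5.28389893e-02,  1.40174313e+00, -1.51139519e-08,
        1.68859794e+00, -7.02902965e-02]), 'qd': array([-0.00064547, -0.00114816, -0.0003603 ,  0.00071426, -0.00124549,
        0.00067948]), 'joint_torque': array([ 8.02730119e-04, -3.81666934e+01, -3.60182977e+01,  8.43031398e-05,
        6.19437444e-03, -2.66336252e-05]), 'tcp_pos': array([5.24694353e-01, 3.93117515e-05, 2.30461972e-01]), 'orientation': array([[ 1.96196838e-05,  9.99998746e-01, -1.58349080e-03],
       [ 9.99999994e-01, -1.94431429e-05,  1.11503741e-04],
       [ 1.11472813e-04, -1.58349298e-03, -9.99998740e-01]]), 'ft_force': array([-0.71863851,  0.38825988,  0.26731436]), 'moment': array([0.03128325, 0.00117056, 0.00256009]), 'opening': 0.08533809296097117}
scene [[0.818, -0.386, 0.426, 0.113], [-0.574, -0.559, 0.598, -0.687], [0.007, -0.734, -0.679, 0.775], [0.0, 0.0, 0.0, 1.0]] 0.9961522108843538
side [[-0.999, -0.043, 0.031, 0.511], [-0.051, 0.571, -0.82, 0.779], [0.018, -0.82, -0.572, 0.687], [0.0, 0.0, 0.0, 1.0]] 0.9950680272108844
wrist [[1.0, 0.001, -0.002, 0.525], [0.001, -0.963, -0.27, 0.069], [-0.002, 0.27, -0.963, 0.373], [0.0, 0.0, 0.0, 1.0]] 0.9958248299319727
```

View pics/scene.png

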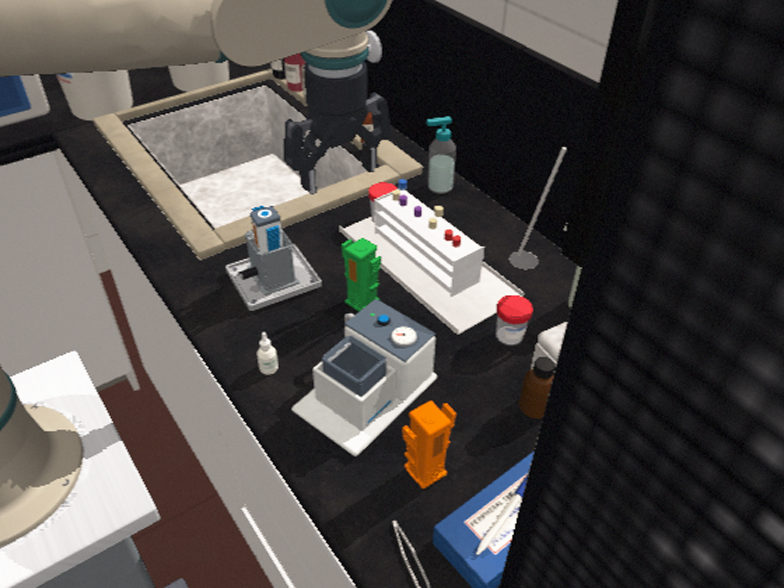

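View pics/side.png

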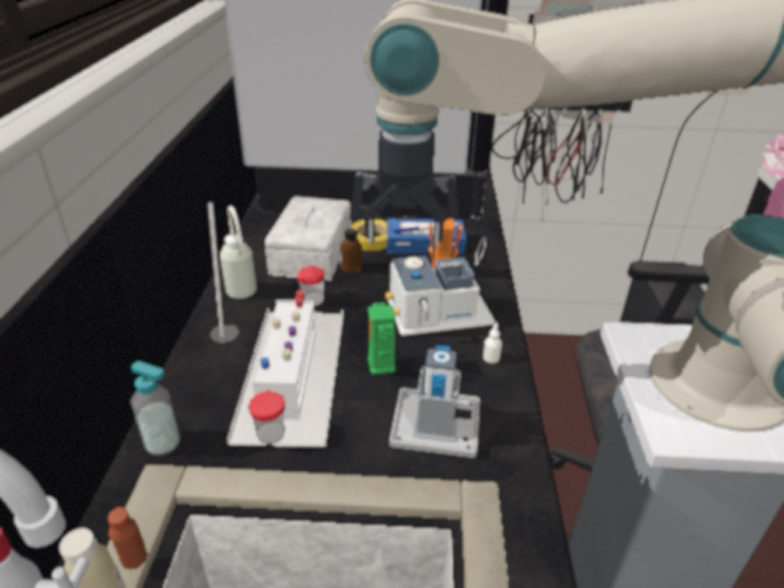

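Scene (1.4x): cartridge, pale with blue tabs, at (265,235) on the steel tray (273,275). Empty bay of the white polisher at (355,365). Look-alikes are green (362,270) and orange (430,445). In the side view the same cartridge is at (440,375), the bay at (455,270). Only the pale one sits in the stand and matches the description.

```bash
python3 - <<'E'
from h import *
import pickle
cs=pickle.load(open('c0.pkl','rb'))
for n,px in (('scene',dict(cap=(189,153),tray=(180,205),bay=(254,265),base=(222,300),green=(258,176),oil=(190,255),case=(275,240),bench=(140,180),orange=(305,300))),('side',dict(cap=(314,253),bay=(327,190),green=(272,222),oil=(351,248),tray=(290,310),case=(295,190)))):
    P=pts(cs[n])
    for k,(u,v) in px.items(): print(n,k,P[v,u].round(3))
# topdown maps
ps=np.concatenate([pts(cs[n])[cs[n]['dep']>0] for n in('scene','side')]); col=np.concatenate([cs[n]['img'][cs[n]['dep']>0] for n in('scene','side')])
m=(ps[:,0]>.25)&(ps[:,0]<.75)&(ps[:,1]>-.4)&(ps[:,1]<.35)&(ps[:,2]<.16)
ps,col=ps[m],col[m]; o=np.argsort(ps[:,2]); ps,col=ps[o],col[o]
im=np.zeros((500,750,3),np.uint8); im[((.75-ps[:,0])*1000).astype(int),((.35-ps[:,1])*1000).astype(int)]=col
save('top.png',im); save('crop.png',cs['scene']['img'][130:340,140:340],3)
E
```

```text
scene cap [0.462 0.123 0.138]
scene tray [0.422 0.12  0.012]
scene bay [ 0.448 -0.146  0.043]
scene base [ 0.365 -0.162  0.013]
scene green [ 0.554 -0.001  0.116]
scene oil [ 0.362 -0.048  0.037]
scene case [ 0.489 -0.157  0.097]
scene bench [0.383 0.247 0.017]
scene orange [ 0.441 -0.31   0.117]
side cap [0.467 0.121 0.135]
side bay [ 0.425 -0.198  0.082]
side green [ 0.556 -0.002  0.114]
side oil [ 0.372 -0.024  0.033]
side tray [0.508 0.156 0.009]
side case [ 0.509 -0.157  0.103]
```

View pics/crop.png

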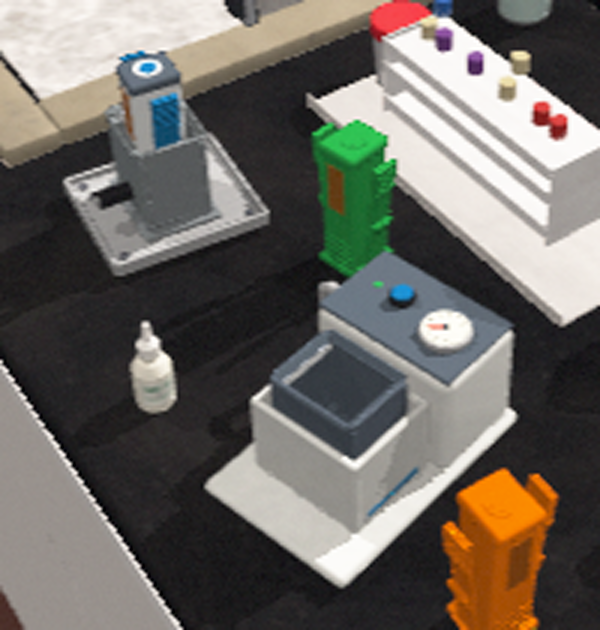

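View pics/top.png

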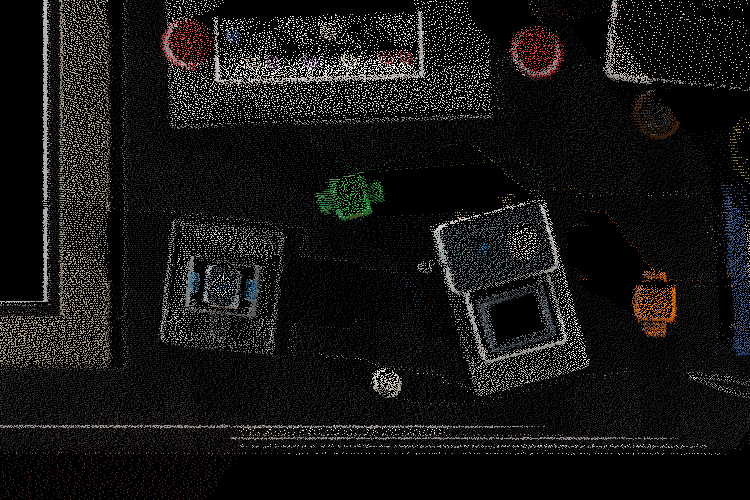

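Crop confirms: the pale cartridge with the blue ribbed tab is in the stand at crop (150,110); the bay at crop (340,390) is empty. The green and orange pieces stand alone. Fit both coarsely from the point clouds.

```bash
cat >> h.py <<'E'
def rect(p):
    r=cv2.minAreaRect((p[:,:2]*1000).astype(np.float32)); return np.round(r[0],1),np.round(r[1],1),round(r[2],2)
E
python3 - <<'E'
from h import *
import pickle
cs=pickle.load(open('c0.pkl','rb'))
for n in('scene','side'):
    c=cs[n];P=pts(c);hsv=cv2.cvtColor(c['img'],cv2.COLOR_RGB2HSV)
    nr=lambda x,y,r:(np.hypot(P[...,0]-x,P[...,1]-y)<r)&(c['dep']>0)
    z=P[...,2]
    print(n,'tray',rect(P[nr(.465,.125,.095)&(z>.006)&(z<.022)]))
    m=nr(.465,.125,.04)&(z>.083)&(z<.1); print(' rim',rect(P[m]),np.percentile(z[nr(.465,.125,.05)&(z<.1)],98))
    m=nr(.465,.125,.05)&(z>.125); print(' cap',rect(P[m]),np.percentile(z[m],[50,90]))
    blue=(hsv[...,0]>95)&(hsv[...,0]<115)&(hsv[...,1]>150)
    m=nr(.465,.125,.05)&(z>.09)&(z<.134)&blue;print(' blue',m.sum(),rect(P[m]),P[m].mean(0).round(4))
    m=nr(.45,-.16,.15)&(z>.005)&(z<.018);print(' base',rect(P[m]))
    m=nr(.434,-.168,.045)&(z>.091)&(z<.112);print(' bayrim',rect(P[m]),np.percentile(z[m],[5,50,95]).round(4))
E
```

```text
scene tray (array([462.5, 127.2]), array([116.5, 125.3]), 83.8)
 rim (array([462.8, 126. ]), array([68. , 57.7]), 83.62) 0.0957320543273732
 cap (array([461.8, 125.9]), array([66.3, 39.5]), 79.76) [0.13503104 0.13724628]
 blue 125 (array([463.4, 125.2]), array([66.3, 19.5]), 82.73) [0.4605 0.1051 0.1153]
 base (array([ 407.6, -160.5]), array([171.8, 242.6]), 42.46)
 bayrim (array([ 439.7, -164. ]), array([75.4, 69.2]), 16.65) [0.0918 0.097  0.1002]
side tray (array([464.8, 128.6]), array([115. , 124.4]), 84.38)
 rim (array([465. , 128.4]), array([68.6, 56.9]), 83.85) 0.09453096409178847
 cap (array([464.9, 128. ]), array([65.4, 39.6]), 84.44) [0.13380823 0.13572468]
 blue 103 (array([464.8, 128. ]), array([65.3, 16. ]), 85.12) [0.4679 0.1507 0.1128]
 base (array([ 445.7, -106.7]), array([181.5, 178.7]), 10.15)
 bayrim (array([ 441. , -163.2]), array([72.3, 69.7]), 16.43) [0.0916 0.0955 0.0983]
```

```bash
python3 -m inch '[0.012,-0.006,0,7.16,0.012,-0.006,0,7.16,0.013,-0.005,0,7.16,0.013,-0.005,0,7.16,0.012,-0.002,0,7.16,0.012,0,0,7.16,0,0,0,7.16,0,0,0,7.16,0,0,0,7.16,0,0,0,7.16]' 100
```

```text
time_s: 0.98
tcp_pos: [0.5239, 0.0737, 0.2309]
orientation: [[0.951, 0.31, -0.001], [0.31, -0.951, -0.0], [-0.001, -0.0, -1.0]]
ft_force: [-0.2, -0.0, -0.3]
opening: 0.0856
```

```bash
python3 -m inch '[0,0,0,6,0,0,0,6,0,0,0,6,0,0,0,6,-0.022,-0.016,0,0,-0.022,-0.016,0,0,-0.0213,-0.0154,0,0,0,0,0,0,0,0,0,0]'; python3 - <<'E'
from h import *
import pickle
c=cam('wrist');pickle.dump(c,open('c1.pkl','wb'));save('w1.png',c['img'])
P=pts(c);z=P[...,2];nr=lambda x,y,r:(np.hypot(P[...,0]-x,P[...,1]-y)<r)&(c['dep']>0)
print('tray',rect(P[nr(.465,.125,.095)&(z>.006)&(z<.022)]))
m=nr(.465,.125,.045)&(z>.083)&(z<.1); print(' rim',rect(P[m]),np.percentile(z[m],[50,98]))
m=nr(.465,.125,.05)&(z>.13)&(z<.145); print(' cap',rect(P[m]),np.percentile(z[m],[50,90]))
hsv=cv2.cvtColor(c['img'],cv2.COLOR_RGB2HSV);blue=(hsv[...,0]>95)&(hsv[...,0]<115)&(hsv[...,1]>150)
m=nr(.465,.125,.05)&(z>.09)&(z<.134)&blue;print(' blue',m.sum(),rect(P[m]))
m=nr(.465,.125,.05)&(z>.118)&(z<.134);print(' tabs',m.sum(),rect(P[m]))
E
```

```text
time_s: 1.73
tcp_pos: [0.4632, 0.1278, 0.2314]
orientation: [[0.995, -0.096, 0.001], [-0.096, -0.995, -0.0], [0.001, 0.0, -1.0]]
ft_force: [0.5, -0.1, -0.2]
opening: 0.0854
tray (array([463.9, 126.7]), array([112. , 124.1]), 84.07)
 rim (array([464. , 126.6]), array([66.5, 56.3]), 84.23) [0.08797786 0.09774581]
 cap (array([464.6, 126.6]), array([63.2, 39.5]), 84.17) [0.13637695 0.1375729 ]
 blue 600 (array([464.5, 126.6]), array([63.4, 20. ]), 84.01)
 tabs 506 (array([466.8, 126.3]), array([64.8, 35.8]), 86.95)
```

View pics/w1.png

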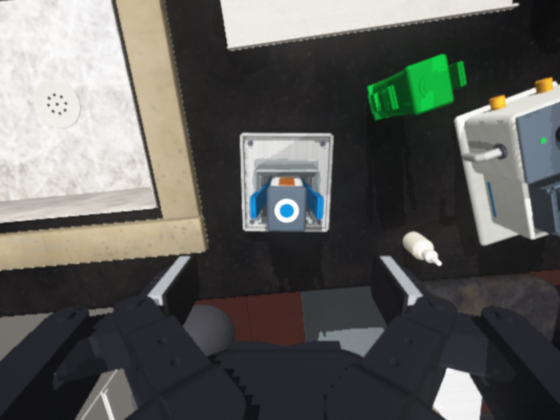

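Wrist view: cartridge cap centre at (287,210) with the blue tabs either side, in the stand; three views agree to ~2 mm on (0.4645, 0.1266), yaw −5.9°, cap top 0.1365 (expected 0.136). Descend.

```bash
python3 -m inch '[0.0014,0.0011,0.017,0.4,0,0,0.0168,0,0,0,0.0168,0,0,0,0.0168,0,0,0,0.0168,0,0,0,0.0168,0,0,0,0.0168,0,0,0,0.0168,0,0,0,0,0,0,0,0,0]' 100; python3 - <<'E'
from h import *
c=cam('wrist');P=pts(c);z=P[...,2];nr=lambda x,y,r:(np.hypot(P[...,0]-x,P[...,1]-y)<r)&(c['dep']>0)
print(arm.get_state()['ft_force'])
hsv=cv2.cvtColor(c['img'],cv2.COLOR_RGB2HSV);blue=(hsv[...,0]>95)&(hsv[...,0]<115)&(hsv[...,1]>150)
m=nr(.465,.125,.05)&(z>.09)&(z<.134)&blue;print(' blue',m.sum(),rect(P[m]))
m=nr(.465,.125,.04)&(z>.134)&(z<.145);print(' cap',m.sum(),rect(P[m]))
save('w2.png',c['img'])
E
```

```text
time_s: 2.62
tcp_pos: [0.4649, 0.1253, 0.096]
orientation: [[0.994, -0.106, -0.002], [-0.106, -0.994, -0.001], [-0.002, 0.001, -1.0]]
ft_force: [0.1, 0.9, 1.3]
opening: 0.0848
[-0.14359682  0.6811739  -0.49493852]
 blue 3166 (array([464.8, 126.6]), array([65. , 20.6]), 84.47)
 cap 6758 (array([464.7, 126.6]), array([33.5, 40.5]), 84.33)
```

View pics/w2.png

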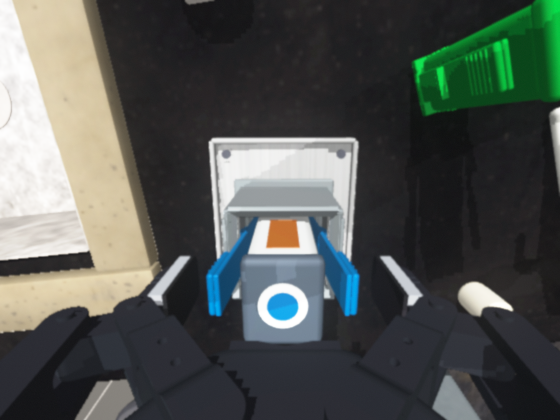

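Fingers at cols 175/395 straddle the tabs (212–355), with ~1 mm more room on the right; shift 1 mm toward +y and pinch.

```bash
python3 -m inch '[0,-0.001,0,0,0,0,0,0]' 100 >/dev/null; python3 -m inch '[0,0,0,0,0,0,0,0,0,0,0,0,0,0,0,0,0,0,0,0,0,0,0,0,0,0,0,0,0,0,0,0]' 45 30; python3 - <<'E'
from h import *
c=cam('wrist');P=pts(c);z=P[...,2];s=arm.get_state();print(s['ft_force'],s['moment'],s['opening'],s['tcp_pos'])
m=(np.hypot(P[...,0]-.465,P[...,1]-.125)<.04)&(z>.134)&(z<.145);print(' cap',m.sum(),rect(P[m]))
save('w3.png',c['img'][120:,120:440],1.5)
E
```

```text
time_s: 3.5
tcp_pos: [0.4661, 0.1269, 0.0984]
orientation: [[0.995, -0.105, 0.003], [-0.105, -0.995, -0.0], [0.003, -0.0, -1.0]]
ft_force: [0.3, -1.5, 6.2]
opening: 0.0418
[ 0.03380891 -0.41343379  7.30301489] [-0.26423776  0.009458   -0.02648751] 0.04169625616758193 [0.4661337  0.1268941  0.09835738]
 cap 7899 (array([465.2, 124.9]), array([78.5, 40.1]), 84.9)
```

View pics/w3.png

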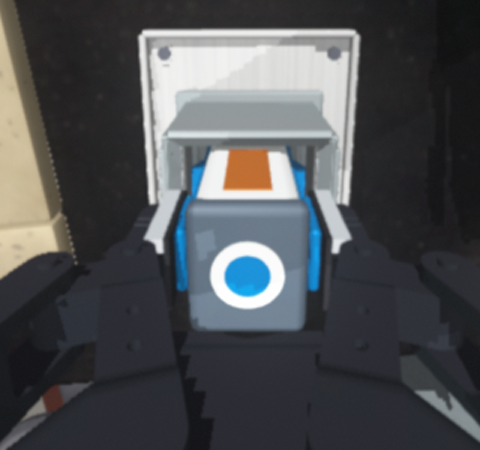

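Both tabs are pressed flat to the case (crop 185 and 312, beside the cap 190–305), pads on them, opening 42 mm. Lift gently, watching force.

```bash
python3 -m inch '[0,0,-0.001,0,0,0,-0.001,0,0,0,-0.001,0,0,0,-0.001,0]'; python3 -m inch '[0,0,-0.0015,0,0,0,-0.0015,0]'
```

```text
time_s: 3.88
tcp_pos: [0.4647, 0.127, 0.1003]
orientation: [[0.995, -0.104, -0.001], [-0.104, -0.995, -0.0], [-0.001, 0.0, -1.0]]
ft_force: [0.3, -0.1, -1.0]
opening: 0.0417
time_s: 4.05
tcp_pos: [0.4649, 0.127, 0.1036]
orientation: [[0.995, -0.104, -0.001], [-0.104, -0.995, -0.0], [-0.001, 0.0, -1.0]]
ft_force: [0.4, -0.4, -1.6]
opening: 0.0423
```

```bash
python3 -m inch '[0,0,-0.003,0,0,0,-0.004,0,0,0,-0.006,0,0,0,-0.008,0,0,0,-0.008,0]'; python3 -m inch '[0,0,-0.01,0,0,0,-0.012,0,0,0,-0.014,0,0,0,-0.014,0,0,0,-0.014,0,0,0,-0.014,0,0,0,-0.014,0,0,0,0,0]'; python3 - <<'E'
from h import *
import pickle
c=cam('wrist');P=pts(c);s=arm.get_state();print(s['ft_force'],s['tcp_pos'])
cs=cam('scene');sd=cam('side');pickle.dump([c,cs,sd],open('c2.pkl','wb'))
for n,k in (('wrist',c),('scene',cs),('side',sd)):
    P=pts(k);z=P[...,2];m=(np.hypot(P[...,0]-.442,P[...,1]+.164)<.048)&(k['dep']>0)&(z>.085)&(z<.115)
    print(n,m.sum(),rect(P[m]) if m.sum()>10 else '',np.percentile(z[m],[5,25,50,75,95]).round(4) if m.sum() else '')
save('s2.png',cs['img'][80:330,100:400],2.4)
E
```

```text
time_s: 4.47
tcp_pos: [0.4652, 0.127, 0.1337]
orientation: [[0.995, -0.105, 0.0], [-0.105, -0.995, 0.0], [0.0, -0.0, -1.0]]
ft_force: [-0.3, -0.0, -1.3]
opening: 0.0417
time_s: 5.13
tcp_pos: [0.4663, 0.1272, 0.229]
orientation: [[0.995, -0.105, 0.006], [-0.105, -0.995, 0.001], [0.006, -0.002, -1.0]]
ft_force: [0.7, 0.7, -0.4]
opening: 0.0418
[ 0.0077141  -0.03807734 -2.28899794] [0.4658173  0.12713188 0.22696976]
wrist 931 (array([ 439.4, -139.3]), array([76.5, 21.3]), 17.1) [0.0862 0.0903 0.0954 0.0986 0.1   ]
scene 1022 (array([ 445.3, -161.8]), array([88.2, 78.6]), 12.4) [0.0866 0.0916 0.0962 0.0983 0.0998]
side 140 (array([ 446.7, -159.9]), array([83.3, 63.2]), 12.85) [0.0863 0.0935 0.0951 0.0963 0.0978]
```

View pics/s2.png

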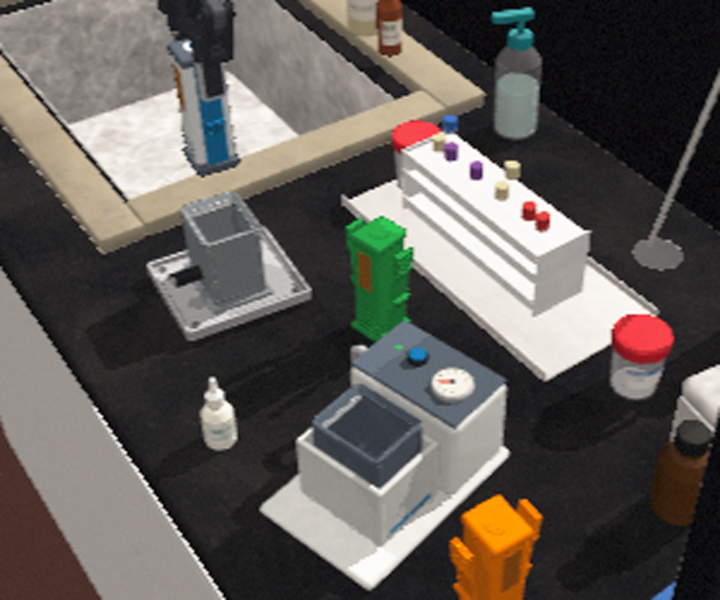

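Cartridge is clear of the stand (crop (205,110)), stand socket empty and intact. Carry it to beside the bay, turn to about +15°, and measure the bay by wrist.

```bash
python3 -m inch '[-0.002,0.015,0,0,-0.003,0.03,0,0,-0.003,0.03,0,0,-0.003,0.03,0,0,-0.003,0.03,0,0,-0.002,0.03,0,0,-0.001,0.015,0,0]' >/dev/null; python3 -m inch '[0,0,0,-7,0,0,0,-7,0,0,0,-7,0,0,0,0,0,0,0,0]'; python3 - <<'E'
from h import *
import pickle
c=cam('wrist');s=arm.get_state();print(s['ft_force'],s['tcp_pos']);pickle.dump(c,open('c3.pkl','wb'))
P=pts(c);z=P[...,2];b=(np.hypot(P[...,0]-.442,P[...,1]+.166)<.06)&(c['dep']>0)
h,e=np.histogram(z[b],np.arange(.02,.12,.002));print([(round(e[i],3),int(h[i])) for i in range(len(h)) if h[i]>30])
save('w4.png',c['img'],1.4)
E
```

```text
time_s: 6.28
tcp_pos: [0.429, -0.0502, 0.2239]
orientation: [[0.967, 0.255, -0.001], [0.255, -0.967, 0.0], [-0.001, -0.001, -1.0]]
ft_force: [0.3, -0.1, -1.7]
opening: 0.0418
[-0.70269539  0.0291186  -0.63695921] [ 0.42910486 -0.05017798  0.22406027]
[(np.float64(0.028), 36), (np.float64(0.03), 274), (np.float64(0.032), 90), (np.float64(0.034), 63), (np.float64(0.036), 150), (np.float64(0.038), 192), (np.float64(0.04), 72), (np.float64(0.042), 68), (np.float64(0.044), 35), (np.float64(0.046), 74), (np.float64(0.048), 53), (np.float64(0.05), 59), (np.float64(0.052), 77), (np.float64(0.054), 61), (np.float64(0.056), 73), (np.float64(0.058), 76), (np.float64(0.06), 63), (np.float64(0.062), 152), (np.float64(0.064), 112), (np.float64(0.066), 125), (np.float64(0.068), 155), (np.float64(0.07), 116), (np.float64(0.072), 168), (np.float64(0.074), 161), (np.float64(0.076), 533), (np.float64(0.078), 516), (np.float64(0.08), 120), (np.float64(0.082), 93), (np.float64(0.084), 75), (np.float64(0.086), 92), (np.float64(0.088), 129), (np.float64(0.09), 120), (np.float64(0.092), 116), (np.float64(0.094), 238), (np.float64(0.096), 1126), (np.float64(0.098), 2303), (np.float64(0.1), 268), (np.float64(0.102), 142), (np.float64(0.104), 118)]
```

View pics/w4.png

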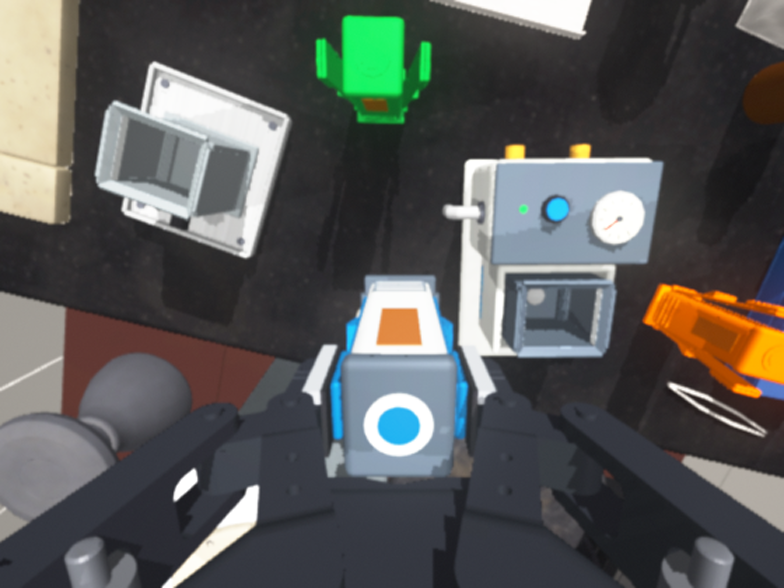

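Wrist view (1.4x): the held cartridge in the middle, bay rim at cols 500–615, rows 275–355, round valve at (536,297) inside it. Fit the rim from the depth points, excluding the case.

```bash
python3 - <<'E'
from h import *
import pickle
c=pickle.load(open('c3.pkl','rb'));P=pts(c);z=P[...,2];P2=P[...,:2]
near=(np.hypot(P[...,0]-.47,P[...,1]+.16)<.16)&(c['dep']>0)
# case yaw from its top
m=near&(z>.0955)&(z<.1005)
sub=np.zeros((420,560),bool);sub[105:190,335:480]=1
r=rect(P[m&sub]);print('case',r)
sub2=np.zeros((420,560),bool);sub2[193:258,352:445]=1
q=sub2&near&(z>.085)
print('z hist rim',np.histogram(z[q],np.arange(.085,.112,.001)))
for lo in(.091,.093,.095): print(lo,rect(P[q&(z>lo)]))
for n,k in (('scene',0),):
    pass
E
```

```text
case (array([ 502.4, -148.2]), array([ 66. , 105.9]), 14.88)
z hist rim (array([ 33,  55,  31,  41,  51,  45,  62,  45,  71,  84, 152, 213, 255,
       371, 440, 206,  19,   0,   0,   0,   0,   0,   0,   0,   0,   0]), array([0.085, 0.086, 0.087, 0.088, 0.089, 0.09 , 0.091, 0.092, 0.093,
       0.094, 0.095, 0.096, 0.097, 0.098, 0.099, 0.1  , 0.101, 0.102,
       0.103, 0.104, 0.105, 0.106, 0.107, 0.108, 0.109, 0.11 , 0.111]))
0.091 (array([ 433.4, -167. ]), array([57.5, 68.2]), 14.7)
0.093 (array([ 433.4, -167. ]), array([57.5, 68.2]), 14.7)
0.095 (array([ 433.4, -167. ]), array([57.5, 68.2]), 14.7)
```

```bash
python3 - <<'E'
from h import *
import pickle
c3=pickle.load(open('c3.pkl','rb'));_,sc,sd=pickle.load(open('c2.pkl','rb'))
a=np.radians(14.8);R=np.array([[np.cos(a),-np.sin(a)],[np.sin(a),np.cos(a)]]);o=np.array([.4334,-.167])
for n,c in(('wrist',c3),('scene',sc),('side',sd)):
    P=pts(c);z=P[...,2];Q=(P[...,:2]-o)@R*1000;x,y=Q[...,0],Q[...,1];ok=c['dep']>0
    k=ok&(x>48)&(x<95)&(abs(y)<40)&(z>.09)&(z<.1015);print(n,'case top',np.median(z[k]).round(4))
    # rim: per side bands
    k=ok&(x<35)&(abs(x)<40)&(abs(y)<40)&(z>.0935)&(z<.106)
    print(' rim n',k.sum(),'x',np.percentile(x[k],[0.5,2,98,99.5]).round(1),'y',np.percentile(y[k],[.5,2,98,99.5]).round(1),'z',np.percentile(z[k],[50,80,90,97]).round(4))
    for nm,b in(('-x',(x<-24)&(abs(y)<28)),('+x',(x>24)&(abs(y)<28)),('-y',(y<-29)&(abs(x)<24)),('+y',(y>29)&(abs(x)<24))):
        b=b&k; print('  ',nm,b.sum(),np.percentile(x[b] if 'x' in nm else y[b],[1,99]).round(1) if b.sum()>5 else '',np.percentile(z[b],[50,90]).round(4) if b.sum()>5 else '')
# held cartridge cap in tool frame
P=pts(c3);T=np.array([.4291,-.0502,.224]);L=(P-T)@np.array([[.967,.255,0],[.255,-.967,0],[0,0,-1]]);L=(P-T)@np.array([[.967,.255,-.001],[.255,-.967,0],[-.001,-.001,-1]])
m=(abs(L[...,0])<.03)&(abs(L[...,1])<.021)&(L[...,2]>-.045)&(L[...,2]<-.033)
l=L[m]*1000;print('cap tool',np.percentile(l,[2,50,98],axis=0).round(1))
E
```

```text
wrist case top 0.0984
 rim n 1777 x [-28.6 -28.2  27.9  28.5] y [-33.3 -32.5  33.5  33.7] z [0.0985 0.0997 0.1001 0.1007]
   -x 275 [-28.7 -24. ] [0.0989 0.1002]
   +x 267 [24.1 28.6] [0.0994 0.1005]
   -y 237 [-33.8 -29. ] [0.0993 0.1004]
   +y 285 [29.1 33.9] [0.0991 0.1003]
scene case top 0.098
 rim n 409 x [-30.3 -29.6  25.7  26.9] y [-32.7 -32.4  34.2  35.2] z [0.0978 0.0993 0.0998 0.1005]
   -x 64 [-31.  -24.8] [0.0986 0.0999]
   +x 30 [24.  32.5] [0.0985 0.0995]
   -y 67 [-33.1 -29.1] [0.0982 0.0997]
   +y 74 [29.1 35.2] [0.0982 0.1   ]
side case top 0.0964
 rim n 49 x [-27.2 -26.8  -9.3  -9.1] y [-26.3 -24.7  35.1  35.8] z [0.0954 0.097  0.0978 0.0986]
   -x 18 [-27.3 -24.2] [0.0963 0.0979]
   +x 0  
   -y 0  
   +y 13 [30.5 35.9] [0.0961 0.0983]
cap tool [[-18.7 -16.5 -39.7]
 [  2.4   0.1 -37.9]
 [ 18.8  20.4 -34.2]]
```

Rim centre (0.4334, −0.1670), yaw 14.8°, about 0.100 high (+1 mm), consistent across views to 1–2 mm; the cartridge hangs straight in the grip with its foot ≈ TCP−0.078. Move over the bay, lower to just above the rim and re-check.

```bash
python3 -m inch '[-0.003,0.011,0,0,-0.005,0.023,0,0,-0.005,0.023,0,0,-0.005,0.023,0,0,-0.005,0.023,0,0,-0.0026,0.011,0,0,0,0,0.01,0,0,0,0.01,0,0,0,0,0,0,0,0,0]'; python3 - <<'E'
from h import *
import pickle
c=cam('wrist');p=[];q=[]
for i in range(1): s=arm.get_state();print(s['ft_force'],s['tcp_pos'],s['orientation'].round(4).tolist())
sc,sd=cam('scene'),cam('side');pickle.dump([c,sc,sd],open('c4.pkl','wb'))
a=np.radians(14.8);R=np.array([[np.cos(a),-np.sin(a)],[np.sin(a),np.cos(a)]]);o=np.array([.4334,-.167])
for n,k in(('wrist',c),('scene',sc),('side',sd)):
    P=pts(k);z=P[...,2];Q=(P[...,:2]-o)@R*1000;x,y=Q[...,0],Q[...,1];ok=k['dep']>0
    m=ok&(x<35)&(x>-40)&(abs(y)<40)&(z>.094)&(z<.1045);print(n,m.sum(),'x',np.percentile(x[m],[1,99]).round(1),'y',np.percentile(y[m],[1,99]).round(1))
    m=ok&(abs(x)<45)&(abs(y)<45)&(z>.128)&(z<.155);print(n,'foot',m.sum(),'x',np.percentile(x[m],[1,99]).round(1),'y',np.percentile(y[m],[1,99]).round(1))
save('m5.png',np.hstack([cv2.resize(c['img'][180:,100:460],(400,267)),cv2.resize(sc['img'][120:320,180:330],(400,533))[:267*2:2]]),1) if 0 else None
A=cv2.resize(c['img'][170:400,120:440],(400,288));B=cv2.resize(sc['img'][130:330,180:330],(400,533));C=cv2.resize(sd['img'][110:270,240:400],(400,245))
im=np.zeros((533,800,3),np.uint8);im[:288,:400]=A;im[288:,:400]=C;im[:,400:]=B;save('m5.png',im)
E
```

```text
time_s: 7.17
tcp_pos: [0.4337, -0.1657, 0.2035]
orientation: [[0.966, 0.26, -0.002], [0.26, -0.966, 0.001], [-0.002, -0.002, -1.0]]
ft_force: [-0.1, -1.2, -1.2]
opening: 0.0419
[-0.51271039 -0.91815986 -0.70729506] [ 0.43404493 -0.1659654   0.2043045 ] [[0.9657, 0.2597, -0.0007], [0.2597, -0.9657, 0.0006], [-0.0005, -0.0008, -1.0]]
wrist 1314 x [-17.4  27.9] y [-33.4  33.1]
wrist foot 598 x [ 5.3 19.1] y [-19.6  21.9]
scene 294 x [-30.5  26. ] y [-33.   34.2]
scene foot 288 x [-22.6  16.6] y [-18.6  18.9]
side 121 x [-26.6  29. ] y [-33.1  37.1]
side foot 176 x [-18.4  20.7] y [-10.9  24.9]
```

View pics/m5.png

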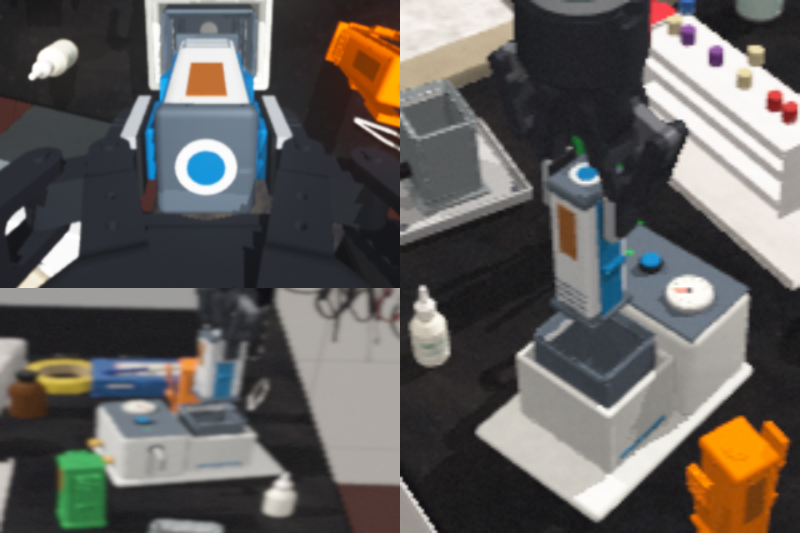

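Foot is over the bay in the scene crop (590,300) and side view; foot-to-rim offsets are all within ~1 mm, with mixed signs. Small correction, then lower in steps watching the sideways force.

```bash
python3 -m inch '[0,0.0004,0.006,0,0,0,0.006,0,0,0,0.006,0,0,0,0.004,0,0,0,0.003,0,0,0,0.003,0]'; python3 -m inch '[0,0,0.003,0,0,0,0.003,0,0,0,0.003,0,0,0,0,0]'
```

```text
time_s: 7.82
tcp_pos: [0.4342, -0.1674, 0.1762]
orientation: [[0.966, 0.259, -0.0], [0.259, -0.966, 0.0], [-0.0, -0.0, -1.0]]
ft_force: [0.6, -0.6, -1.6]
opening: 0.0419
time_s: 8.15
tcp_pos: [0.434, -0.1673, 0.167]
orientation: [[0.966, 0.259, -0.001], [0.259, -0.966, 0.0], [-0.001, -0.001, -1.0]]
ft_force: [-0.4, -0.2, -1.5]
opening: 0.0417
```

```bash
python3 -m inch '[0,0,0.003,0,0,0,0.004,0,0,0,0.004,0,0,0,0.004,0,0,0,0.003,0]'; python3 -m inch '[0,0,0.003,0,0,0,0.003,0,0,0,0.003,0,0,0,0.003,0,0,0,0.003,0,0,0,0,0]'; python3 -m inch '[0,0,0.002,0,0,0,0.002,0,0,0,0.002,0,0,0,0.002,0,0,0,0,0]'
```

```text
time_s: 8.57
tcp_pos: [0.4341, -0.1673, 0.149]
orientation: [[0.966, 0.259, -0.0], [0.259, -0.966, 0.0], [-0.0, -0.0, -1.0]]
ft_force: [-0.5, 1.3, -1.0]
opening: 0.0416
time_s: 9.07
tcp_pos: [0.434, -0.1673, 0.134]
orientation: [[0.966, 0.259, -0.001], [0.259, -0.966, 0.0], [-0.001, -0.001, -1.0]]
ft_force: [-0.3, 0.3, -1.7]
opening: 0.0421
time_s: 9.48
tcp_pos: [0.434, -0.1673, 0.1262]
orientation: [[0.966, 0.259, -0.001], [0.259, -0.966, 0.0], [-0.0, -0.0, -1.0]]
ft_force: [0.1, 0.4, -1.7]
opening: 0.0415
```

No contact so far. Foot ≈ 0.048; valve expected near TCP 0.116.

```bash
python3 -m inch '[0,0,0.002,0,0,0,0.002,0,0,0,0.002,0,0,0,0.002,0,0,0,0,0]'; python3 -m inch '[0,0,0.001,0,0,0,0.001,0,0,0,0.001,0,0,0,0,0]'; python3 -m inch '[0,0,0.001,0,0,0,0.001,0,0,0,0,0]'; python3 -m inch '[0,0,0.001,0,0,0,0.001,0,0,0,0,0]'
```

```text
time_s: 9.9
tcp_pos: [0.434, -0.1673, 0.1181]
orientation: [[0.966, 0.259, -0.001], [0.259, -0.966, 0.0], [-0.001, -0.001, -1.0]]
ft_force: [0.2, 0.7, -1.7]
opening: 0.042
time_s: 10.23
tcp_pos: [0.4343, -0.1674, 0.1157]
orientation: [[0.966, 0.259, 0.0], [0.259, -0.966, -0.0], [0.0, 0.0, -1.0]]
ft_force: [-0.1, 0.2, -0.6]
opening: 0.0417
time_s: 10.48
tcp_pos: [0.4343, -0.1674, 0.1137]
orientation: [[0.966, 0.259, 0.0], [0.259, -0.966, -0.0], [0.0, 0.0, -1.0]]
ft_force: [-0.2, -0.5, -0.3]
opening: 0.0416
time_s: 10.73
tcp_pos: [0.4343, -0.1674, 0.1116]
orientation: [[0.966, 0.259, 0.0], [0.259, -0.966, -0.0], [0.0, 0.0, -1.0]]
ft_force: [-0.0, -0.5, 0.6]
opening: 0.0419
```

Valve touched near TCP 0.116; floor due near 0.109.

```bash
python3 -m inch '[0,0,0.001,0,0,0,0.0005,0,0,0,0,0]'; python3 -m inch '[0,0,0.0005,0,0,0,0,0]';  python3 -m inch '[0,0,0.0005,0,0,0,0,0]'; python3 -m inch '[0,0,0.0005,0,0,0,0,0]'
```

```text
time_s: 10.98
tcp_pos: [0.4343, -0.1674, 0.1102]
orientation: [[0.966, 0.259, 0.0], [0.259, -0.966, -0.0], [0.0, 0.0, -1.0]]
ft_force: [0.2, -0.2, 0.3]
opening: 0.0417
time_s: 11.15
tcp_pos: [0.4343, -0.1674, 0.1097]
orientation: [[0.966, 0.259, 0.0], [0.259, -0.966, -0.0], [0.0, 0.0, -1.0]]
ft_force: [-0.3, 0.2, 0.4]
opening: 0.0418
time_s: 11.32
tcp_pos: [0.4343, -0.1674, 0.1093]
orientation: [[0.966, 0.259, 0.0], [0.259, -0.966, -0.0], [0.0, 0.0, -1.0]]
ft_force: [-0.3, 0.7, 0.4]
opening: 0.0417
time_s: 11.48
tcp_pos: [0.4344, -0.1675, 0.1093]
orientation: [[0.966, 0.259, 0.001], [0.259, -0.966, -0.0], [0.001, 0.0, -1.0]]
ft_force: [-1.7, -0.3, 5.2]
opening: 0.0417
```

Floor found (5 N, z stopped). Press slightly more, then open in small steps while keeping it pressed.

```bash
python3 -m inch '[0,0,0.0004,0,0,0,0,0]'; python3 -m inch '[0,0,0.0003,0,0,0,0,0,0,0,0,0]' 55; python3 -m inch '[0,0,0.0003,0,0,0,0.0003,0,0,0,0,0]' 60
```

```text
time_s: 11.65
tcp_pos: [0.4345, -0.1675, 0.1092]
orientation: [[0.966, 0.259, 0.001], [0.259, -0.966, -0.0], [0.001, 0.001, -1.0]]
ft_force: [-2.5, 1.5, 8.1]
opening: 0.042
time_s: 11.9
tcp_pos: [0.4344, -0.1675, 0.1082]
orientation: [[0.966, 0.259, 0.001], [0.259, -0.966, -0.0], [0.0, 0.0, -1.0]]
ft_force: [-0.5, -0.3, 4.2]
opening: 0.0467
time_s: 12.15
tcp_pos: [0.4342, -0.1674, 0.1073]
orientation: [[0.966, 0.259, 0.0], [0.259, -0.966, -0.0], [0.0, 0.0, -1.0]]
ft_force: [0.4, -0.2, 1.8]
opening: 0.0511
```

```bash
python3 -m inch '[0,0,0.0005,0,0,0,0.0005,0,0,0,0,0]'; python3 -m inch '[0,0,0.0005,0,0,0,0.0005,0,0,0,0,0]' 65;python3 - <<'E'
from h import *
c=cam('wrist');s=arm.get_state();print(s['ft_force'],s['tcp_pos'],s['opening'])
P=pts(c);z=P[...,2];Q=P-[.4334,-.167,0]
m=(np.hypot(Q[...,0],Q[...,1])<.014)&(z>.13)&(z<.17);print('cap z',m.sum(),np.percentile(z[m],[10,50,90]).round(4))
save('w6.png',c['img'][150:,110:450],2)
E
```

```text
time_s: 12.4
tcp_pos: [0.4345, -0.1676, 0.1068]
orientation: [[0.966, 0.259, 0.001], [0.259, -0.966, -0.0], [0.001, 0.001, -1.0]]
ft_force: [-0.7, -1.0, 4.3]
opening: 0.0512
time_s: 12.65
tcp_pos: [0.4343, -0.1674, 0.1054]
orientation: [[0.966, 0.259, 0.0], [0.259, -0.966, -0.0], [0.0, 0.0, -1.0]]
ft_force: [0.6, 0.1, 3.4]
opening: 0.0552
[ 0.27426188 -0.04850626  3.27089466] [ 0.43427014 -0.16741014  0.10541636] 0.05564838790926318
cap z 3363 [0.1468 0.1477 0.1487]
```

View pics/w6.png

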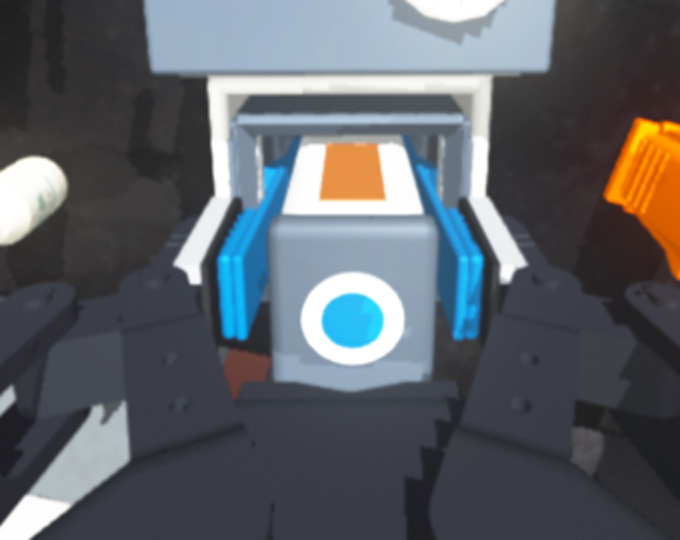

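Both tabs have sprung outward symmetrically (240 and 465 beside the cap), cap top 0.1477, so floor ≈ 0.0317. Open fully, then retreat straight up.

```bash
python3 -m inch '[0,0,0,0,0,0,0,0,0,0,0,0]' 75; python3 -m inch '[0,0,0,0,0,0,0,0,0,0,0,0,0,0,0,0]' 100; python3 -m inch '[0,0,-0.002,0,0,0,-0.004,0,0,0,-0.006,0,0,0,-0.01,0,0,0,-0.015,0,0,0,-0.02,0,0,0,-0.02,0,0,0,-0.02,0,0,0,-0.02,0,0,0,0,0]';python3 - <<'E'
from h import *
c=cam('wrist');sc=cam('scene');s=arm.get_state();print(s['ft_force'],s['tcp_pos'],s['opening'])
a=np.radians(14.8);R=np.array([[np.cos(a),-np.sin(a)],[np.sin(a),np.cos(a)]])
for n,k in(('w',c),('s',sc)):
    P=pts(k);z=P[...,2];Q=(P[...,:2]-[.4334,-.167])@R*1000
    b=(k['dep']>0)&(abs(Q[...,0])<36)&(abs(Q[...,1])<40)
    m=b&(np.hypot(Q[...,0],Q[...,1])<13)&(z>.12)&(z<.17);print(n,'cap z',np.percentile(z[m],[50,90]).round(4))
    m=b&(z>.12)&(z<.17);print(' x',np.percentile(Q[...,0][m],[1,99]).round(1),'y',np.percentile(Q[...,1][m],[.3,99.7]).round(1))
    m=b&(z>.094)&(z<.106);print(' rim z95',np.percentile(z[m],95).round(4)); 
im=np.hstack([cv2.resize(c['img'][130:330,150:410],(390,300)),cv2.resize(sc['img'][90:340,150:400],(400,400))[:300]*0+cv2.resize(sc['img'][150:330,170:350],(400,300))])
save('w7.png',im)
E
```

```text
time_s: 12.95
tcp_pos: [0.4341, -0.1674, 0.1051]
orientation: [[0.966, 0.259, -0.0], [0.259, -0.966, 0.0], [-0.0, -0.0, -1.0]]
ft_force: [0.3, -0.9, 0.6]
opening: 0.0638
time_s: 13.28
tcp_pos: [0.4342, -0.1673, 0.1053]
orientation: [[0.966, 0.259, -0.0], [0.259, -0.966, 0.0], [-0.0, -0.0, -1.0]]
ft_force: [-0.1, 0.3, 0.3]
opening: 0.0852
time_s: 14.12
tcp_pos: [0.4357, -0.1681, 0.228]
orientation: [[0.966, 0.259, 0.008], [0.259, -0.966, -0.004], [0.007, 0.006, -1.0]]
ft_force: [0.0, 0.3, -0.2]
opening: 0.0854
[0.55942396 0.3053423  0.21995105] [ 0.4345647  -0.16753826  0.22350311] 0.08589669262624453
w cap z [0.1499 0.151 ]
 x [-19.7  19. ] y [-32.6  31.3]
 rim z95 0.1027
s cap z [0.1495 0.1509]
 x [-22.5  15.9] y [-32.5  32.9]
 rim z95 0.1042
```

View pics/w7.png

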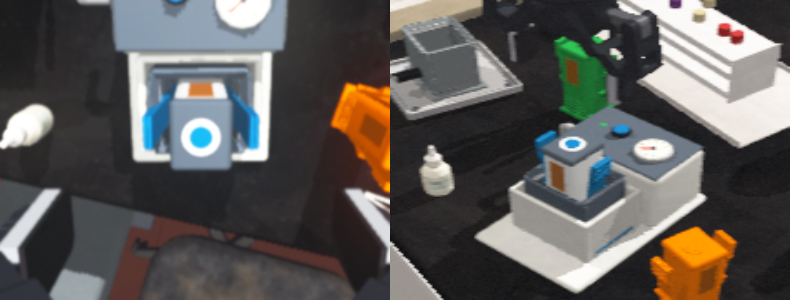

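The wrist and scene crops show the cartridge upright in the bay with both tabs fully out (span about 64 mm, so the hooks overlap the catches by ~3 mm). The cap is 2 mm above the pressed position: the valve has lifted it by the catch play. If it weren't latched it would stand ~5 mm up. The oil bottle, the look-alikes and the stand look undisturbed.

```bash
python3 -m inch '[0,0,0,0,0,0,0,0,0,0,0,0]'; python3 -c "
from bench import sign_off; print(sign_off())"
```

```text
time_s: 14.47
tcp_pos: [0.4339, -0.1672, 0.2213]
orientation: [[0.966, 0.259, -0.002], [0.259, -0.966, 0.001], [-0.001, -0.001, -1.0]]
ft_force: [0.3, -0.0, -0.1]
opening: 0.0851
the job is handed in; nothing more can be done
None
```

The resin cartridge is latched in the polisher's bay and the job is handed in, at about 14.5 s of robot time.

- **Removal:** I pinched both tabs and lifted the cartridge out of the stand. The only pull I read was its own weight, about 1.6 N.
- **Insertion:** I lowered it into the bay with sideways force under about 3 N. The valve touched first, then the floor at about 8 N. I held it down while the tabs swung out, opened fully and backed straight up.
- **Final checks:** Both tabs are fully out, about 64 mm across, in the wrist and scene views. The cartridge stands upright, and the gripper is clear with no force on it. The oil dropper and the green and orange look-alikes in view look unmoved. I did not check the cup or the stain bottle afterwards.
- **One disagreement:** The cap reads about 2 mm higher than when it was pressed down (0.1497 m against 0.1477 m). That fits the valve lifting it through the play in the catches; I would expect about 5 mm if it were unlatched. I did not test the hold by pulling on it.

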